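Set the oxygen selector on the crash cart to its middle click

TASK

On the emergency cart stand two gas selector boxes, each with a push-pull rod that has three click positions: pushed in (off), middle (half flow) and pulled out (full flow). The oxygen rod, the one with the green knob, is pushed in: pull it out to its middle click and let go of it there. Leave the blue-knobbed air rod as it is and do not knock the saline bottle.

Things in the scene. Friction and masses are not known exactly. Their poses are not given: they have to be found in the camera images.
- oxygen_knob (a point): Centre of the green knob, round, 30 mm in diameter and 30 mm long, on the end of a level 10 mm steel rod; 60 mm above the table. x points along the rod into the box (pulling moves it along -x), z up. Its fixed white box (120 mm deep, 90 wide, 90 high, green band, gauge on top to 99 mm) has its front 45 mm behind this point when the rod is in. At least 60 mm are free on either side.
- oxygen_rod (a joint): How far the oxygen rod is pulled out, m: 0 in (stop), 0.030 middle click, 0.060 out (stop). Leaving a click takes 5 to 8 N; let go within 12 mm of a click it snaps there and stays. On the 6 mm thick, 100 mm wide aluminium foot plate under the knob, three cross lines 30 mm apart (black, wide green, black) lie below the knob's centre at in, middle and out.
- air_knob (a point): Centre of the blue knob of the air selector, the same kind of box, rod, knob and foot plate but with a blue band and a blue middle line. It stands fixed on the other side, its rod pulled out. Same axes. To be left alone.
- bottle_mid (a point): Middle of the upright white saline squeeze bottle (65 mm in diameter, 170 mm high with its nozzle), 85 mm above the table, loose, to the right (-y) of the selectors. To be left alone.

How it is judged:
By the outcome, as a careful person would: the job done as asked, in the order asked, and still so for the second after the job is handed in, with the robot touching nothing.
It also fails if it takes over 32 s, if anything falls off the work surface, if the arm or the gripper's body presses on something with over 40 N, if the wrist force passes 120 N, or if a joint passes its speed limit or range.

ROBOT

A 6-joint arm with a two-finger parallel gripper is mounted at the origin on the work surface. World frame = base frame: x ahead of the robot, y to its left, z up, the work surface at z = 0. Lengths are in m, angles in rad, forces in N, time in s.
With the tool pointing down it reaches from about 0.375 to 0.925 m from the base axis. Payload 5.7 kg.
Tool frame: the origin (TCP) lies midway between the tips of the shut fingers; the grasp point (between the pads) lies 19 mm behind it; z points along the fingers, y is the line along which they close (so a half turn about z gives the same grasp; the last joint's range is limited). The gripper opens to 88 mm and grips with 3 to 60 N. Pads are 20 mm wide; open, the fingers measure 115 mm over their backs; the gripper's body (75 mm by 178 mm) begins 61 mm behind the grasp point.
Start: joints at [-0.115, 0.359, 1.51, -0, 1.272, -0.115], TCP at [0.6, -0, 0.223] pointing down, gripper open.
Joint ranges: [-2.97, 2.97], [-1.01, 2.36], [0.21, 2.38], [-0.96, 4.11], [0.2, 2.71], [-2.98, 2.98]. Speed limits (rad/s): [2.39, 2.39, 3.14, 3.14, 3.14, 3.14].

INTERFACE

Orientations are given as a unit quaternion [x, y, z, w].
In Python, from bench import move_ptp, servo_line, goto_joints, move_gripper, sleep, inverse_kinematics, capture, PlanningError, close_job, spot_in, silhouettes, current_clock, current_joint_pos, current_qvel, current_joint_torque, current_position, current_orientation, current_force, current_torque, current_finger_gap, current_grip_force gives the robot as it stands. Calls block until the motion is done:
- move_ptp(position, orientation): joint-space move of the TCP to a pose.
- servo_line(position, orientation=None, rate=0.15, contact_N=None): straight line of the TCP; orientation=None keeps the orientation; rate is the mean speed in m/s. With contact_N (N) it stops when the force on the tool has changed by that much, and returns True; else False.
- goto_joints(angles): joint-space move.
- move_gripper(opening): finger opening in m; the grip force is fixed at half the most; returns when the fingers have stopped.
- sleep(seconds).
- inverse_kinematics(position, orientation): joint angles nearest the present ones, or None.
- capture(name): name is "scene" or "side" or "wrist"; returns a dict with "image" (384x512x3 uint8, blue, green, red), "range_z" (384x512 float32, m along the optical axis (not along the pixel's ray), 0 where there is no reading), "intrinsics" (3x3 intrinsics, pixels), "R" (3x3) and "t" (3): a world point X has camera coordinates R X + t. Camera axes: x right, y down, z forward; pixel columns grow to the right and rows downward; lengths in m; the calibration is good to about 2 mm. A picture is of the moment at which its call begins.
A pose or a line that the arm cannot do raises PlanningError and nothing moves.
- close_job(): hands the job in; it is judged then, once.
Trained networks look in the newest picture that a camera, given by its name, has taken for a name from the list of things; names that differ only in an ending like _2 or _b are one class to them, and where a whole thing is asked for, a point or a joint stands for the part that bears it (a point fixed in the world has none). Each returns a list of dicts, best first, with "conf" (0 to 1); they miss things now and then, are a little off and sometimes report something else, mostly with a low value. They report only what shows in the picture. A call takes as long as a camera call.
- spot_in(camera, query): "xy" ([column, row] in pixels, amid what is visible of it).
- silhouettes(camera, query): "region" (384x512 bool, what is visible of it) and "xy" ([column, row] in pixels, amid what is visible of it).
Readings, each from a call of its own:
- current_clock(): time.
- current_joint_pos(): joint angles.
- current_qvel(): joint speeds.
- current_joint_torque(): joint torques, N m.
- current_position(): TCP position.
- current_orientation(): TCP orientation.
- current_force(): force on the tool from outside, world axes, zero at the start.
- current_torque(): the same for the moment, N m.
- current_finger_gap(): finger opening in m.
- current_grip_force(): force on a finger pad.
Only numpy, scipy, OpenCV 4.12 (cv2) and the standard library are available. Lean on these libraries where they do the work, as an engineer would, in place of code of your own. Each camera call takes 0.05 s, during which the arm holds its last target. There are 200 camera calls.

## Working session

There is one attempt and no reset: what is moved stays moved. The work goes in short steps, each a Python script; the robot and the scene stay as the last script left them, time stands still between calls to the robot, and variables do not carry over. Pictures are saved under pics/ and viewed, at most 10 in all, crops included, and the job is handed in when it is done.

```bash
mkdir -p pics; cat > h.py <<'E'
from bench import *
import numpy as np, cv2
def pts(c, mask):
    v,u=np.nonzero(mask & (c["range_z"]>0)); z=c["range_z"][v,u]
    K=c["intrinsics"]; p=np.stack([(u-K[0,2])/K[0,0]*z,(v-K[1,2])/K[1,1]*z,z],1)
    return (p-c["t"])@c["R"]
E
python3 - <<'E'
from h import *
ims=[]
for cam in ("scene","side"):
    c=capture(cam); ims.append(c["image"])
    for q in ("oxygen_knob","air_knob","bottle_mid","oxygen_rod"):
        for s in silhouettes(cam,q)[:2]:
            p=pts(c,s["region"])
            if len(p): print(cam,q,round(s["conf"],2),np.round(s["xy"]),len(p),np.round(np.percentile(p,[2,50,98],axis=0),3).tolist())
    print(cam,np.round(-c["R"].T@c["t"],2))
cv2.imwrite("pics/a.png",ims[0]);cv2.imwrite("pics/b.png",ims[1])
E
```

```text
scene air_knob 0.43 [355. 212.] 170 [[0.449, 0.181, 0.007], [0.496, 0.194, 0.067], [0.563, 0.208, 0.077]]
scene bottle_mid 0.78 [169. 148.] 590 [[0.449, -0.48, 0.001], [0.484, -0.447, 0.08], [0.5, -0.43, 0.141]]
scene oxygen_rod 0.47 [213. 205.] 101 [[0.596, -0.241, 0.056], [0.616, -0.226, 0.071], [0.636, -0.216, 0.077]]
scene [1.15 0.13 1.01]
side oxygen_knob 0.5 [285. 240.] 149 [[0.596, -0.246, 0.001], [0.611, -0.235, 0.067], [0.641, -0.165, 0.075]]
side air_knob 0.41 [214. 155.] 109 [[0.473, 0.178, 0.006], [0.492, 0.188, 0.065], [0.572, 0.236, 0.075]]
side bottle_mid 0.65 [265. 332.] 1124 [[0.439, -0.495, 0.008], [0.463, -0.481, 0.096], [0.496, -0.451, 0.147]]
side [ 0.34 -0.84  0.85]
```

View pics/a.png

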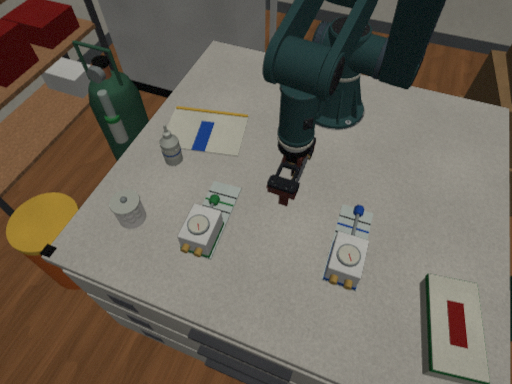

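View pics/b.png

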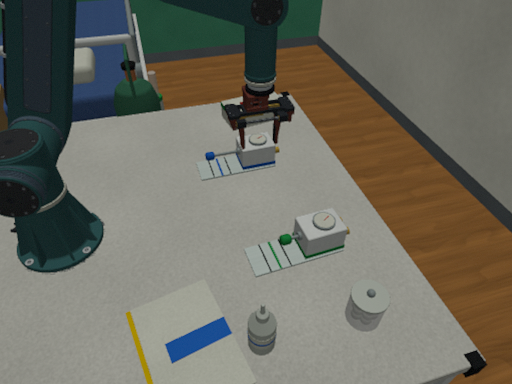

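The scene view has the green knob at (214,200) in front of its box, and the bottle at (171,150), well clear. The side view has the knob at (285,240). I'll get the box yaw from a closer wrist view.

```bash
cat >> h.py <<'E'
def meas(cam):
    c=capture(cam); hsv=cv2.cvtColor(c["image"],cv2.COLOR_BGR2HSV)
    P=pts(c,np.ones(hsv.shape[:2],bool)); g=(hsv[...,0]>45)&(hsv[...,0]<85)&(hsv[...,1]>110)
    G=pts(c,g); near=lambda P:P[np.hypot(P[:,0]-.64,P[:,1]+.23)<.16]
    P=near(P);G=near(G)
    k=G[(G[:,2]>.045)&(G[:,2]<.09)]
    top=P[(P[:,2]>.084)&(P[:,2]<.094)]; pl=P[(P[:,2]>.003)&(P[:,2]<.009)]; ln=G[G[:,2]<.012]
    print(cam,"knob",len(k),np.round(np.percentile(k,[2,50,98],axis=0),4).tolist() if len(k) else "")
    for n,q in (("top",top),("plate",pl),("line",ln)):
        if len(q)>10:
            r=cv2.minAreaRect((q[:,:2]*1000).astype(np.float32)); print(n,len(q),np.round(r[0],1),np.round(r[1],1),round(r[2],1))
    return c
E
python3 - <<'E'
from h import *
meas("scene");meas("side")
move_ptp([.58,-.22,.26],current_orientation())
c=meas("wrist");cv2.imwrite("pics/c.png",c["image"]);print(current_clock(),current_orientation(),-c["R"].T@c["t"])
E
```

```text
scene knob 71 [[0.6003, -0.2381, 0.059], [0.6144, -0.2244, 0.0727], [0.6232, -0.2152, 0.0782]]
top 763 [ 713.4 -223.1] [121.9  90. ] 3.6
plate 1466 [ 639.4 -228.7] [311.7 315. ] 48.9
line 18 [ 654.6 -189.2] [209.6  79.9] 27.7
side knob 100 [[0.5956, -0.246, 0.057], [0.6067, -0.2364, 0.0705], [0.6215, -0.2223, 0.076]]
top 742 [ 715.5 -225.9] [121.2  91.2] 3.6
plate 1534 [ 611.7 -249.9] [249.4 313.5] 37.9
line 54 [ 609.7 -220.2] [81.8 97.8] 15.8
wrist knob 444 [[0.5943, -0.2412, 0.0648], [0.6079, -0.2268, 0.0724], [0.621, -0.2159, 0.0752]]
top 4899 [ 713.2 -223.2] [119.5  89.8] 3.3
plate 6325 [ 638.1 -227.7] [269.3 100.4] 3.3
line 208 [ 578.2 -232. ] [ 4.8 95.8] 3.3
1.55 [ 7.06720607e-01  7.07492427e-01  2.13434839e-04 -6.35294750e-04] [ 0.57985891 -0.14172917  0.42174361]
```

View pics/c.png

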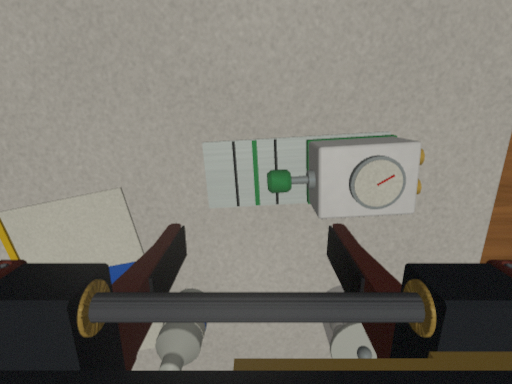

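The wrist view shows the knob at (280,181), the green middle line at (256,172), and the box square to them. Box centre, line and knob agree: the axis yaw is 3.4° and the knob centre is about (0.608, -0.230). Next: grasp, pull 30 mm, release.

```bash
python3 - <<'E'
from h import *
a=np.radians(3.4); d=np.array([np.cos(a),np.sin(a),0]); b=a+np.pi
q=[np.cos(b/2),np.sin(b/2),0,0]; k=np.array([.6083,-.2301,.041])
up=k+[0,0,.12]
print(inverse_kinematics(up,q))
move_ptp(up,q); move_gripper(.07)
print(servo_line(k,rate=.1,contact_N=8),current_position())
move_gripper(0.0); print("gap",current_finger_gap(),current_grip_force(),current_force())
if .026<current_finger_gap()<.033:
    servo_line(k-.03*d,rate=.04); sleep(.2); print(current_position(),current_force(),current_finger_gap())
    meas("side")
print(current_clock())
E
```

```text
[-4.67771726e-01  4.85764463e-01  1.46374628e+00 -4.44089210e-16
  1.19208191e+00 -2.09790925e+00]
False [ 0.60889059 -0.23038673  0.04174975]
gap 0.029084014742433467 30.00013736236724 [-0.34957742  1.62409682  1.97366046]
[ 0.57818647 -0.23145465  0.04098357] [-0.32671476  4.81187882  2.87271282] 0.029239908950325133
side knob 30 [[0.5652, -0.2493, 0.0494], [0.5673, -0.2382, 0.0643], [0.5718, -0.2185, 0.0727]]
top 742 [ 672.4 -228.2] [208.4  90.8] 2.8
plate 1267 [ 619.  -239.8] [260.3 310.1] 26.9
line 41 [ 616.5 -228.8] [78.4 95.8] 3.7
6.7083
```

```bash
python3 - <<'E'
from h import *
move_gripper(.07); p=current_position(); servo_line(p+[0,0,.14],rate=.12)
c=meas("side"); a=c["image"][180:300,200:380]
move_ptp([.56,-.2,.26],[.7071,.7071,0,0]); c=meas("wrist")
cv2.imwrite("pics/d.png",np.hstack([cv2.resize(c["image"],(400,300)),cv2.resize(a,(400,300))]));print(current_clock(),current_force())
E
```

```text
side knob 105 [[0.5654, -0.2472, 0.0538], [0.5767, -0.2387, 0.0706], [0.5917, -0.2232, 0.0758]]
top 745 [ 715.  -226.5] [120.4  90.7] 3.6
plate 1469 [ 624.8 -238.7] [271.3 308.8] 29.8
line 49 [ 617. -228.] [78.  95.2] 3.2
wrist knob 430 [[0.5642, -0.2426, 0.064], [0.5781, -0.2277, 0.0722], [0.591, -0.2171, 0.0753]]
top 4720 [ 713.  -222.7] [119.8  89.3] 3.2
plate 5961 [ 638.1 -227.6] [269.3 100.4] 3.3
line 131 [ 578.1 -231.6] [ 4.8 95.5] 3.2
10.3917 [0.93495809 0.77369468 0.97074601]
```

View pics/d.png

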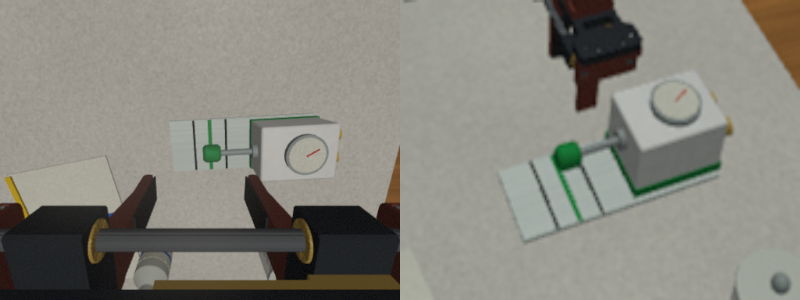

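The knob, at (211,153) in the left panel, now sits over the green line. It has moved 30 mm, and the gripper is clear.

```bash
python3 -c "
from bench import *
print(close_job())"
```

```text
the job is handed in; nothing more can be done
None
```

The oxygen rod is out at its middle click and released, its knob measured over the green line (30 mm of travel); the arm went nowhere near the air rod or bottle, and the job was handed in at about 10.4 s.

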